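Put the biscuit cutters away, nested in their tins

ROBOT

A 6-joint arm with a two-finger parallel gripper is mounted at the origin on the work surface. World frame = base frame: x ahead of the robot, y to its left, z up, the work surface at z = 0. Lengths are in m, angles in degrees, forces in N, time in s.
With the tool pointing down it reaches from about 0.3 to 0.75 m from the base axis. Payload 8.5 kg.
Tool frame: the origin (TCP) lies midway between the tips of the shut fingers; the grasp point (between the pads) lies 19 mm behind it (env.hold_point_z is the distance from the TCP to the grasp point, in m); z points along the fingers, y is the line along which they close (so a half turn about z gives the same grasp; the last joint's range is limited). The gripper opens to 85 mm and grips with 20 to 120 N. Pads are 22 mm wide; open, the fingers measure 114 mm over their backs; the gripper's body (76 mm by 85 mm) begins 54 mm behind the grasp point. The pads swing forward as they close: fully open they stand 13 mm farther back than shut.
Start: joints at [-82.81, 21.807, 74.336, -0, 83.858, -12.336], TCP at [0.184, -0.518, 0.231] pointing down, gripper open.
Joint ranges: [-178.18, 178.18], [-50.72, 133.34], [12.68, 142.11], [-81.47, 261.47], [9.98, 163.14], [-165.26, 165.26]. Speed limits (degrees/s): [136.94, 136.94, 180, 180, 180, 180].

INTERFACE

Orientations are given as a 3x3 rotation matrix whose columns are the frame's x, y, z axes.
In Python, from rig import observe, get_image, camera_info, env gives the robot as it stands.
- The arm moves only by the tool drive_tool, never from a script. Its arguments are lists of equal length, an entry for each row: "offset": the shift along the tool's x, y, z in units of 40 mm (1.0 is 40 mm), a list of three; "turn": the turn, a rotation vector about the tool's x, y, z in units of 6 degrees (1.0 is 6 degrees), a list of three; "hand": the opening, from 0 (shut) to 1 (fully open). A call has exactly 10 rows; each row shifts and turns the commanded pose from where the row before left it, along the tool's axes as they then stand; what a row does not reach is not made up. A row lasts 1/8 s, in which the tool goes at most 62.5 mm and 10.7 degrees, less where a joint would pass 70% of its speed; a pose out of reach is approached as far as the arm can. A call is refused whole if a number of a shift passes 1 or a number of a turn 1, either way. A call with a gripper value outside its range is refused whole. The fingers move at their own pace and stop on an object; "newtons" is the grip in N (left out, the last holds). Time passes only in rows, so rows that do not move let the fingers close, or fill a call up. It gives the time, the measured TCP pose, the force, the opening and the grip force at its end, in the units of the state.
- observe(): the state, without advancing time (a new reading comes with each control period).
- get_image(name): name is "side" or "top" or "wrist"; returns the picture (384x512x3 uint8, blue, green, red); there is no depth.
- camera_info(name): a dict with "fx", "fy", "cx", "cy" (pixels), "world_to_cam" (4x4, takes a point from world to camera coordinates). Camera axes: x right, y down, z forward; pixel columns grow to the right and rows downward; lengths in m; the calibration is good to about 2 mm. A picture is of the moment at which its call begins: read the wrist's pose just before it. camera_info takes no time and is no camera call; for the wrist camera it gives the pose at the moment of the call.
- env.close_job(): hands the job in; it is judged then, once.
The state is a dict: "time_s": time; "q": joint angles; "qvel": joint speeds; "joint_efforts": joint torques, N m; "position": TCP position; "tool_rot": TCP orientation; "ft_force": force on the tool from outside, world axes, zero at the start; "wrist_torque": the same for the moment, N m; "grip_width": finger opening in m; "gripper_force": force on a finger pad.
Only numpy, scipy, OpenCV 4.12 (cv2) and the standard library are available. Lean on these libraries where they do the work, as an engineer would, in place of code of your own. Each camera call takes 0.05 s, during which the arm holds its last target. There are 200 camera calls.

TASK

Baking is over: put the five plain cutters away, the three round ones in the shallow base of the round tin and the two square ones in the base of the square tin, standing upright as nests about the middle of the tin. Build each nest from the inside out: stand the smallest cutter in the tin first, then lower each next larger one over it until it too stands on the tin's floor, with the square ones turned in line with the sides of their tin. Leave the star cutter, the bowl and the jar where they are.

Things in the scene. Friction and masses are not known exactly. Their poses are not given: they have to be found in the camera images.
- round_small: The smallest round cutter, a plain open tube of outer diameter 30 mm. Its open ends face up and down: it stands upright on the table on its cutting edge, 44 mm tall, walls 2 mm thick, a rolled rim round the top that stands out under 1 mm. Bright steel. Origin: centre of the bottom edge, on the axis; z points up. Loose, rigid, under 60 g; it can be gripped across the outside from above.
- round_medium: The middle round cutter, a plain open tube of outer diameter 48 mm (inside 44 mm). Its open ends face up and down: it stands upright on the table on its cutting edge, 44 mm tall, walls 2 mm thick, a rolled rim round the top that stands out under 1 mm. Bright steel. Origin: centre of the bottom edge, on the axis; z points up. Loose, rigid, under 60 g; it can be gripped across the outside from above.
- round_large: The largest round cutter, a plain open tube of outer diameter 66 mm (inside 62 mm). Its open ends face up and down: it stands upright on the table on its cutting edge, 44 mm tall, walls 2 mm thick, a rolled rim round the top that stands out under 1 mm. Bright steel. Origin: centre of the bottom edge, on the axis; z points up. Loose, rigid, under 60 g; it can be gripped across the outside from above.
- square_small: The smaller square cutter, a plain open square frame 36 x 36 mm outside. x and y are square to its sides. Its open ends face up and down: it stands upright on the table on its cutting edge, 44 mm tall, walls 2 mm thick, a rolled rim round the top that stands out under 1 mm. Bright steel. Origin: centre of the bottom edge, on the axis; z points up. Loose, rigid, under 60 g; it can be gripped across the outside from above.
- square_large: The larger square cutter, a plain open square frame 60 x 60 mm outside (56 mm inside). x and y are square to its sides. Its open ends face up and down: it stands upright on the table on its cutting edge, 44 mm tall, walls 2 mm thick, a rolled rim round the top that stands out under 1 mm. Bright steel. Origin: centre of the bottom edge, on the axis; z points up. Loose, rigid, under 60 g; it can be gripped across the outside from above.
- round_tin: Base of the round storage tin: a shallow aluminium-grey dish, outer diameter 90 mm, inside 86 mm, floor 2 mm thick, rim 8 to 9 mm high above the table. Low enough for fingers to hold a cutter above it while it stands inside. Loose, about 150 g. Origin: centre of the underside; z up.
- square_tin: Base of the square storage tin: a shallow aluminium-grey square tray, 84 x 84 mm outside, 80 mm inside, floor 2 mm thick, rim 8 to 9 mm high above the table. x and y are square to its sides. Low enough for fingers to hold a cutter above it while it stands inside. Loose, about 150 g. Origin: centre of the underside; z up.
- star_cutter: Bystander: a five-pointed steel star cutter, 72 mm across the points, 22 mm tall. Loose, light. Origin: centre of its bottom edge.
- bowl: Bystander: a white ceramic bowl with chocolate bits, 84 mm across the rim, 42 mm tall. Loose. Origin: centre of its underside.
- jar: Bystander: a small amber glass jar with a white lid, 53 mm across, 58 mm tall. Loose. Origin: centre of its underside.
Not all that is in view belongs to the job. What is shaped like the round_small but pink or yellow is not meant. Leave any purple look-alike of the round_large alone.

How it is judged (in metres and radians):
At the end, for the whole second after the job is handed in: All five cutters released, at rest, upright within 4.5 degrees, on the floor of their own tin base (origin under 7 mm above its underside, within 20 mm of its middle), so nested; squares within 15 degrees of the tin's sides. Both tin bases flat on the table (z of each of round_small, round_medium, round_large in the frame of round_tin below 0.007 m and horizontal distance between each of round_small, round_medium, round_large and round_tin below 0.02 m and angle between each of round_small, round_medium, round_large, square_small, square_large's own z axis and vertical below 0.08 rad and linear speed of each of round_small, round_medium, round_large, square_small, square_large, round_tin, square_tin below 0.02 m/s and angular speed of each of round_small, round_medium, round_large, square_small, square_large below 0.3 rad/s and z of each of square_small, square_large in the frame of square_tin below 0.007 m and horizontal distance between each of square_small, square_large and square_tin below 0.02 m and (angle between the x axis of square_small and the x axis of square_tin, either way round below 0.26 rad or angle between the x axis of square_small and the y axis of square_tin, either way round below 0.26 rad) and (angle between the x axis of square_large and the x axis of square_tin, either way round below 0.26 rad or angle between the x axis of square_large and the y axis of square_tin, either way round below 0.26 rad) and angle between each of round_tin, square_tin's own z axis and vertical below 0.05 rad and height (world z) of each of round_tin, square_tin below 0.006 m); the robot touches nothing.
It fails at once if the star cutter, the bowl or the jar is shifted by more than 25 mm (distance of any of star_cutter, bowl, jar from where it was at the start of the episode above 0.025 m).
It fails at once if the round medium cutter is down in its tin base before the round small one ((z of round_medium in the frame of round_tin below 0.007 m and horizontal distance between round_medium and round_tin below 0.02 m) and not (z of round_small in the frame of round_tin below 0.02 m and horizontal distance between round_small and round_tin below 0.03 m)).
It fails at once if the round large cutter is down in its tin base before the round medium one ((z of round_large in the frame of round_tin below 0.007 m and horizontal distance between round_large and round_tin below 0.02 m) and not (z of round_medium in the frame of round_tin below 0.02 m and horizontal distance between round_medium and round_tin below 0.03 m)).
It fails at once if the square large cutter is down in its tin base before the square small one ((z of square_large in the frame of square_tin below 0.007 m and horizontal distance between square_large and square_tin below 0.02 m) and not (z of square_small in the frame of square_tin below 0.02 m and horizontal distance between square_small and square_tin below 0.03 m)).
It also fails if it takes over 118 s, if anything falls off the work surface, if the arm or the gripper's body presses on something with over 40 N, if the wrist force passes 120 N, or if a joint passes its speed limit or range.

## Working session

There is one attempt and no reset: what is moved stays moved. The work goes in short steps, Python scripts to look and compute and a tool call to move; the robot and the scene stay as the last step left them, time stands still between calls to the robot, and variables do not carry over. Pictures are saved under pics/ and viewed, at most 14 in all, crops included, and the job is handed in when it is done.

Besides the shell and the picture viewer there is one more tool, called after "Request:" as a command line: name --argument value ..., lists and objects as JSON in quotes. drive_tool: Moves the arm, as the interface text tells. Its arguments: {"type":"object","properties":{"offset":{"type":"array"},"turn":{"type":"array"},"hand":{"type":"array"},"newtons":{"type":"number"}},"required":["offset","turn","hand"]}

```bash
ls; mkdir -p pics; python3 - <<'E'
from rig import observe,get_image,camera_info,env
import cv2,numpy as np
np.set_printoptions(suppress=True,precision=4)
s=observe();print(s['time_s'],s['position'],s['tool_rot'],s['grip_width'],env.hold_point_z)
for n in ('top','side','wrist'):
    c=camera_info(n);print(n,c)
    cv2.imwrite(f'pics/{n}0.png',get_image(n))
E
```

```text
pics
0.0 [ 0.1838 -0.5181  0.2307] [[ 0.9425  0.3342 -0.0002]
 [ 0.3342 -0.9425  0.0015]
 [ 0.0003 -0.0015 -1.    ]] 0.08548075589670238 0.0187
top {'fx': 464.1520266173389, 'fy': 464.1520266173389, 'cx': 258.06577120273164, 'cy': 188.9492313665346, 'world_to_cam': array([[-0.0261, -0.9997,  0.0043,  0.012 ],
       [-0.9961,  0.0256, -0.084 ,  0.4776],
       [ 0.0838, -0.0064, -0.9965,  1.0885],
       [ 0.    ,  0.    ,  0.    ,  1.    ]])}
side {'fx': 437.5649064762899, 'fy': 437.5649064762899, 'cx': 254.4577474177074, 'cy': 190.17258830670278, 'world_to_cam': array([[-0.994 , -0.1082,  0.0129,  0.4991],
       [-0.0786,  0.6302, -0.7724,  0.0747],
       [ 0.0755, -0.7689, -0.6349,  0.9687],
       [ 0.    ,  0.    ,  0.    ,  1.    ]])}
wrist {'fx': 333.5146027203954, 'fy': 333.5146027203954, 'cx': 252.71101528141622, 'cy': 201.8504963118305, 'world_to_cam': array([[ 0.3338, -0.9426, -0.0016, -0.5491],
       [-0.9096, -0.3226,  0.2619, -0.0338],
       [-0.2474, -0.0859, -0.9651,  0.3786],
       [ 0.    ,  0.    ,  0.    ,  1.    ]])}
```

```bash
python3 -c "
import cv2
for n in ('top','side'):
    cv2.imwrite(f'pics/{n}0b.png',cv2.resize(cv2.imread(f'pics/{n}0.png'),(800,600),interpolation=cv2.INTER_CUBIC))"
```

```text
(no output)
```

View pics/top0b.png

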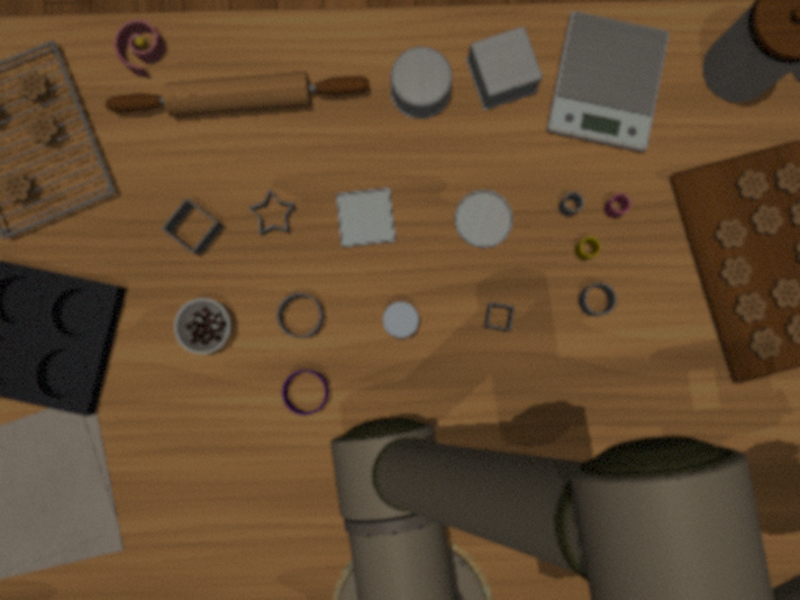

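View pics/side0b.png

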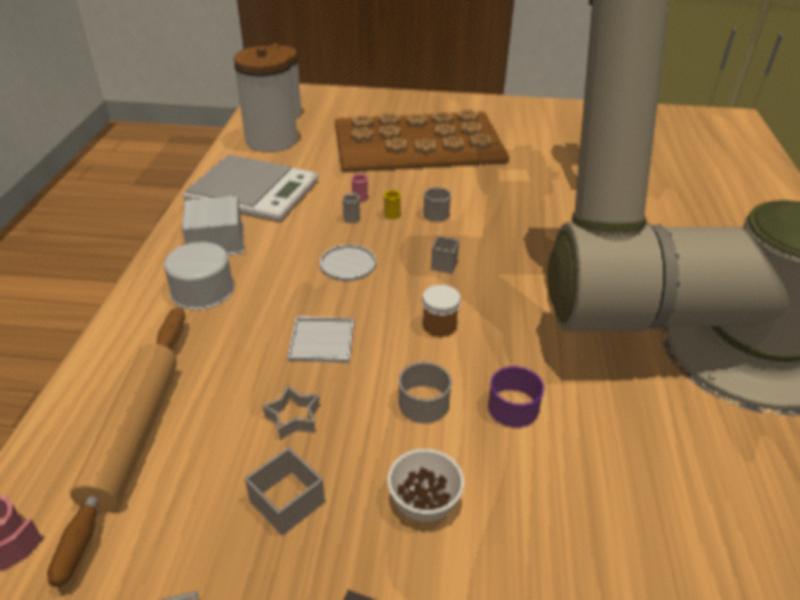

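The top view (at 800x600) shows:
- **Tins:** square tin at (366,217), round tin at (484,219).
- **Cutters:** round_small is the steel one at (570,204), round_medium (597,299), round_large (302,316), square_small (499,317), square_large (193,228).
- **Leave alone:** star (273,213), bowl (203,326), jar (401,320), and the pink, yellow and purple look-alikes.

Next I fit the poses by silhouette.

```bash
cat > h.py <<'E'
import cv2,numpy as np
from scipy.optimize import minimize
from rig import observe,get_image,camera_info,env
np.set_printoptions(suppress=True,precision=4)
t=np.linspace(0,2*np.pi,48,endpoint=False)
C=lambda r:np.c_[np.cos(t),np.sin(t)]*r
S=lambda a:np.array([[1,1],[-1,1],[-1,-1],[1,-1]])*a
SH=dict(round_small=(C(.0153),0,.044),round_medium=(C(.0243),0,.044),round_large=(C(.0333),0,.044),
 square_small=(S(.0183),0,.044),square_large=(S(.0303),0,.044),round_tin=(C(.045),0,.0085),square_tin=(S(.042),0,.0085))
def proj(c,P):
    Q=np.c_[P,np.ones(len(P))]@c['world_to_cam'].T
    return np.c_[Q[:,0]/Q[:,2]*c['fx']+c['cx'],Q[:,1]/Q[:,2]*c['fy']+c['cy']]
def back(c,px,z):
    R,T=c['world_to_cam'][:3,:3],c['world_to_cam'][:3,3]
    o=-R.T@T; d=R.T@[(px[0]-c['cx'])/c['fx'],(px[1]-c['cy'])/c['fy'],1]
    return o+d*(z-o[2])/d[2]
def hull(c,name,p,z0=0):
    s,a,b=SH[name]; cs,sn=np.cos(p[2]),np.sin(p[2])
    xy=s@np.array([[cs,sn],[-sn,cs]])+p[:2]
    P=np.r_[np.c_[xy,np.full(len(xy),a+z0)],np.c_[xy,np.full(len(xy),b+z0)]]
    return cv2.convexHull(proj(c,P).astype(np.float32))[:,0]
def blob(img,px,r=60,sat=75):
    m=(cv2.cvtColor(img,cv2.COLOR_BGR2HSV)[...,1]<sat).astype(np.uint8)
    n,l,st,ce=cv2.connectedComponentsWithStats(m)
    ok=[i for i in range(1,n) if st[i,4]>25]
    ys,xs=np.nonzero(np.isin(l,ok)); d=np.hypot(xs-px[0],ys-px[1]); k=l[ys[d.argmin()],xs[d.argmin()]]
    ys,xs=np.nonzero(l==k)
    return cv2.convexHull(np.c_[xs,ys].astype(np.float32))[:,0],st[k]
def fit(c,img,name,px,yaw=0,z0=0,sat=75):
    H,st=blob(img,px,sat=sat); sc=8
    lo=H.min(0)-15; sz=((np.ptp(H,0)+30)*sc).astype(int)
    fill=lambda h:cv2.fillConvexPoly(np.zeros(sz[::-1],np.uint8),np.round((h-lo)*sc).astype(np.int32),1)
    M=cv2.dilate(fill(H),np.ones((sc,sc)))  # pixel extent
    p0=np.r_[back(c,H.mean(0),.022+z0)[:2],yaw]
    def cost(q):
        m=fill(hull(c,name,[q[0],q[1],q[2]/20] ,z0)); return 1-(m&M).sum()/(m|M).sum()
    best=None
    for y in ([0] if 'round' in name else np.radians([-40,-20,0,20])):
        q=np.r_[p0[:2],(p0[2]+y)*20]
        r=minimize(cost,q,method='Nelder-Mead',options=dict(initial_simplex=q+np.array([[0,0,0],[.006,0,0],[0,.006,0],[0,0,4]]),xatol=1e-5,fatol=1e-5))
        if best is None or r.fun<best.fun: best=r
    return np.r_[best.x[:2],np.degrees(best.x[2]/20)],1-best.fun,st
def go(x,y,z,yaw=None):
    """remaining shift (tool axes, units of 40mm) and z turn (units of 6deg); yaw = world yaw of tool x, deg"""
    s=observe();R=s['tool_rot']; d=R.T@(np.array([x,y,z])-s['position'])/.04
    w=np.degrees(np.arctan2(R[1,0],R[0,0]))
    print('shift',d,'turn_z',None if yaw is None else (w-yaw)/6,'yaw',w)
E
python3 - <<'E'
from h import *
c=camera_info('top');img=cv2.imread('pics/top0.png')
k=1.5625
for n,px in dict(round_small=(570,204),round_medium=(597,299),round_large=(302,316),square_small=(499,317),square_large=(193,228),round_tin=(484,219),square_tin=(366,217)).items():
    p,iou,st=fit(c,img,n,np.array(px)/k); print(n,p,round(iou,3),st)
for n,px,z in (('star',(273,213),.02),('bowl',(203,326),.04),('jar',(401,320),.058),('pink',(616,205),.04),('yel',(587,247),.04)): print(n,back(c,np.array(px)/k,z))
E
```

```text
round_small [ 0.6133 -0.2619  3.211 ] 0.816 [359 123  14  15 100]
round_medium [  0.4648  -0.296  -12.4137] 0.371 [381 182  13  18  76]
round_large [0.4281 0.1115 7.3117] 0.134 [196 198  11  17  32]
square_small [ 0.6002 -0.1394  8.8687] 0.292 [ 291  122   37   37 1081]
square_large [ 0.5757  0.3009 56.1227] 0.267 [119 141  22  21 117]
round_tin [ 0.5961 -0.1281  4.7678] 0.967 [ 291  122   37   37 1081]
square_tin [0.6035 0.0559 3.8729] 0.946 [ 215  120   38   38 1218]
star [0.6102 0.1971 0.02  ]
bowl [0.4377 0.3    0.04  ]
jar [0.4381 0.0041 0.058 ]
pink [ 0.6053 -0.3269  0.04  ]
yel [ 0.5421 -0.2798  0.04  ]
```

```bash
python3 - <<'E'
s=open('h.py').read()
a=s.index("def blob"); b=s.index("def fit")
s=s[:a]+'''def blob(img,px,r=25,sat=75):
    m=(cv2.cvtColor(img,cv2.COLOR_BGR2HSV)[...,1]<sat).astype(np.uint8)
    n,l,st,ce=cv2.connectedComponentsWithStats(m)
    d=np.hypot(*(ce-px).T)
    k=[i for i in range(1,n) if st[i,4]>3 and d[i]<r]
    ys,xs=np.nonzero(np.isin(l,k))
    return cv2.convexHull(np.c_[xs,ys].astype(np.float32))[:,0],[xs.min(),ys.min(),np.ptp(xs)+1,np.ptp(ys)+1,len(xs)]
'''+s[b:].replace("sat=75","sat=75,r=25").replace("blob(img,px,sat=sat)","blob(img,px,r,sat)")
open('h.py','w').write(s)
from h import *
c=camera_info('top');img=cv2.imread('pics/top0.png')
k=1.5625
for sat in (90,110,125):
  for n,px,r in (('round_small',(570,204),12),('round_medium',(597,299),18),('round_large',(302,316),22),('square_small',(499,317),15),('square_large',(193,228),25)):
    p,iou,st=fit(c,img,n,np.array(px)/k,sat=sat,r=r); print(sat,n,p,round(iou,3),st)
E
```

```text
90 round_small [ 0.6129 -0.2624  0.7442] 0.879 [np.int64(358), np.int64(123), np.int64(16), np.int64(15), 127]
90 round_medium [ 0.4645 -0.2955  2.5599] 0.926 [np.int64(371), np.int64(181), np.int64(24), np.int64(21), 189]
90 round_large [ 0.451   0.1573 10.6744] 0.973 [np.int64(177), np.int64(188), np.int64(30), np.int64(28), 163]
90 square_small [ 0.4418 -0.1454 -9.7146] 0.933 [np.int64(311), np.int64(194), np.int64(18), np.int64(18), 100]
90 square_large [  0.5913   0.3203 -40.6057] 0.959 [np.int64(104), np.int64(127), np.int64(37), np.int64(36), 342]
110 round_small [ 0.6137 -0.2629  3.3114] 0.91 [np.int64(358), np.int64(122), np.int64(16), np.int64(16), 164]
110 round_medium [ 0.4647 -0.2964  7.0297] 0.959 [np.int64(370), np.int64(180), np.int64(25), np.int64(22), 244]
110 round_large [0.452  0.1577 8.7795] 0.959 [np.int64(177), np.int64(187), np.int64(30), np.int64(29), 255]
110 square_small [  0.442   -0.1448 -11.8168] 0.945 [np.int64(310), np.int64(193), np.int64(19), np.int64(19), 156]
110 square_large [  0.5917   0.3206 -42.2402] 0.92 [np.int64(103), np.int64(127), np.int64(39), np.int64(36), 438]
125 round_small [ 0.6134 -0.2636  3.363 ] 0.881 [np.int64(357), np.int64(122), np.int64(18), np.int64(17), 189]
125 round_medium [ 0.4644 -0.2966 10.1922] 0.92 [np.int64(370), np.int64(180), np.int64(26), np.int64(23), 294]
125 round_large [0.4513 0.1589 2.7716] 0.899 [np.int64(176), np.int64(187), np.int64(32), np.int64(30), 325]
125 square_small [  0.4416  -0.1455 -10.1819] 0.888 [np.int64(310), np.int64(193), np.int64(20), np.int64(19), 201]
125 square_large [ 0.5921  0.3213 46.2979] 0.885 [np.int64(103), np.int64(126), np.int64(40), np.int64(37), 514]
```

Request:
drive_tool --offset '[[1,-0.25,0.2],[1,-0.35,0.2],[1,-0.45,0.2],[1,-0.55,0.2],[1,-0.6,0.2],[1,-0.6,0.2],[1,-0.6,0.2],[1,-0.6,0.2],[1,-0.6,0.2],[1,-0.6,0.2]]' --turn '[[0,0,1],[0,0,1],[0,0,1],[0,0,0.25],[0,0,0],[0,0,0],[0,0,0],[0,0,0],[0,0,0],[0,0,0]]' --hand '[0.5,0.5,0.5,0.5,0.5,0.5,0.5,0.5,0.5,0.5]' --newtons 25

```text
time_s: 1.4
position: [0.5716, -0.2814, 0.1508]
tool_rot: [[1.0, 0.0, -0.0], [0.0, -1.0, 0.0], [-0.0, -0.0, -1.0]]
ft_force: [0.6, -0.8, 0.9]
grip_width: 0.0431
gripper_force: 0.0
```

```bash
python3 - <<'E'
from h import *
go(.613,-.263,.13,0)
c=camera_info('wrist');im=get_image('wrist');cv2.imwrite('pics/w1.png',im)
s=observe();print(s['time_s'],s['position'],s['tool_rot'],s['grip_width'])
print(proj(c,np.array([[.613,-.263,.044],[.613,-.263,0]])))
E
```

```text
shift [ 1.0355 -0.4585  0.5192] turn_z 0.004698104194249133 yaw 0.028188625165494797
1.45 [ 0.5749 -0.2778  0.1493] [[ 1.      0.0039  0.0001]
 [ 0.0039 -1.      0.0025]
 [ 0.0001 -0.0025 -1.    ]] 0.04295114227931285
[[228.4524 145.8279]
 [232.0434 140.7278]]
```

View pics/w1.png

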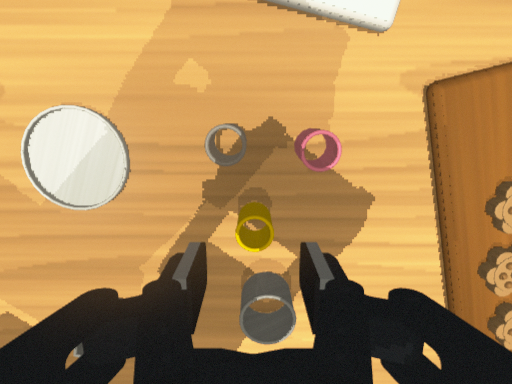

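The wrist view shows round_small at (225,146), about 3 px from the prediction. The round tin is at (76,157) and the pink cutter is clear on the right. I go over round_small and check the pose.

Request:
drive_tool --offset '[[0.5,-0.2,0.4],[0.45,-0.2,0.5],[0,0,0.6],[0,0,0.5],[0,0,0],[0,0,0],[0,0,0],[0,0,0],[0,0,0],[0,0,0]]' --turn '[[0,0,0],[0,0,0],[0,0,0],[0,0,0],[0,0,0],[0,0,0],[0,0,0],[0,0,0],[0,0,0],[0,0,0]]' --hand '[0.55,0.55,0.55,0.55,0.55,0.55,0.55,0.55,0.55,0.55]'

```text
time_s: 2.7
position: [0.6084, -0.2663, 0.0715]
tool_rot: [[1.0, 0.0, 0.0], [0.0, -1.0, -0.0], [0.0, 0.0, -1.0]]
ft_force: [-1.0, -0.2, -0.3]
grip_width: 0.0467
gripper_force: 0.0
```

Request:
drive_tool --offset '[[0.12,-0.11,0.5],[0,0,0.5],[0,0,0.49],[0,0,0],[0,0,0],[0,0,0],[0,0,0],[0,0,0],[0,0,-0.5],[0,0,-1]]' --turn '[[0,0,0],[0,0,0],[0,0,0],[0,0,0],[0,0,0],[0,0,0],[0,0,0],[0,0,0],[0,0,0],[0,0,0]]' --hand '[0.55,0.55,0.55,0.55,0,0,0,0,0,0]' --newtons 25

```text
time_s: 3.95
position: [0.6125, -0.2615, 0.071]
tool_rot: [[1.0, 0.0, -0.003], [0.0, -1.0, 0.002], [-0.003, -0.002, -1.0]]
ft_force: [-0.0, -0.2, 0.4]
grip_width: 0.0296
gripper_force: 24.8
```

Request:
drive_tool --offset '[[-0.1,-0.5,0],[-0.1,-0.8,0],[-0.1,-0.8,0],[-0.1,-0.8,0],[-0.01,-0.44,0],[0,0,0],[0,0,0],[0,0,0],[0,0,0],[0,0,0]]' --turn '[[0,0,0],[0,0,0],[0,0,0],[0,0,0],[0,0,0],[0,0,0],[0,0,0],[0,0,0],[0,0,0],[0,0,0]]' --hand '[0,0,0,0,0,0,0,0,0,0]'

```text
time_s: 5.2
position: [0.5968, -0.1286, 0.0717]
tool_rot: [[1.0, 0.0, -0.0], [0.0, -1.0, 0.0], [-0.0, -0.0, -1.0]]
ft_force: [-0.4, 0.4, 0.1]
grip_width: 0.0295
gripper_force: 24.8
```

```bash
python3 - <<'E'
from h import *
s=observe();print(s['time_s'],s['position'],s['grip_width'])
c=camera_info('wrist');im=get_image('wrist');cv2.imwrite('pics/w2.png',im)
print(proj(c,np.array([[.596,-.128,.0085],[*s['position'][:2],s['position'][2]+.032]])))
E
```

```text
5.2 [ 0.5968 -0.1286  0.0717] 0.02946677810052503
[[252.2058 218.3009]
 [253.4311 295.6493]]
```

View pics/w2.png

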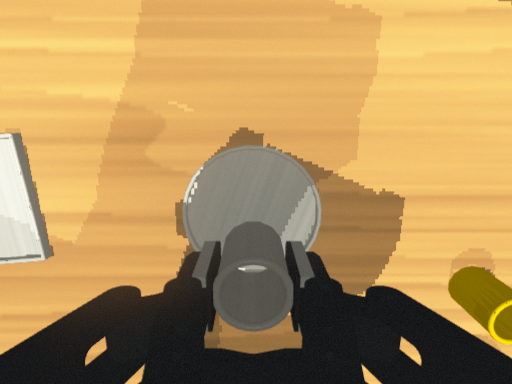

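The picture shows round_small held upright, its top at (253,295), over the round tin whose centre (252,218) matches the prediction. I lower and release.

Request:
drive_tool --offset '[[0,0,0.5],[0,0,0.5],[0,0,0.3],[0,0,0.14],[0,0,0],[0,0,0],[0,0,0],[0,0,0],[0,0,-0.2],[0,0,-0.8]]' --turn '[[0,0,0],[0,0,0],[0,0,0],[0,0,0],[0,0,0],[0,0,0],[0,0,0],[0,0,0],[0,0,0],[0,0,0]]' --hand '[0,0,0,0,0,0.55,0.55,0.55,0.55,0.55]'

```text
time_s: 6.5
position: [0.596, -0.128, 0.0536]
tool_rot: [[1.0, 0.0, -0.003], [0.0, -1.0, 0.001], [-0.003, -0.001, -1.0]]
ft_force: [1.0, -0.0, 0.2]
grip_width: 0.0471
gripper_force: 0.0
```

Request:
drive_tool --offset '[[0,0,-0.8],[-0.5,0.6,-0.2],[-0.7,0.9,0],[-0.7,0.9,0],[-0.7,0.9,0],[-0.69,0.9,0],[0,0,0],[0,0,0],[0,0,0],[0,0,0]]' --turn '[[0,0,0],[0,0,0],[0,0,0],[0,0,0],[0,0,0],[0,0,0],[0,0,0],[0,0,0],[0,0,0],[0,0,0]]' --hand '[0.55,0.75,0.75,0.75,0.75,0.75,0.75,0.75,0.75,0.75]'

```text
time_s: 7.75
position: [0.4657, -0.2956, 0.0941]
tool_rot: [[1.0, 0.002, -0.0], [0.002, -1.0, 0.0], [-0.0, -0.0, -1.0]]
ft_force: [-0.6, 0.7, 0.2]
grip_width: 0.0643
gripper_force: 0.0
```

```bash
python3 - <<'E'
from h import *
s=observe();print(s['time_s'],s['position'],s['grip_width'])
c=camera_info('wrist');im=get_image('wrist');cv2.imwrite('pics/w3.png',im)
h=hull(c,'round_medium',[.4645,-.296,0]);cv2.polylines(im,[h.astype(np.int32)],True,(0,0,255));
cv2.imwrite('pics/w3b.png',im)
c=camera_info('top');im=get_image('top');cv2.imwrite('pics/t3.png',im)
for sat in(80,95): print(fit(c,im,'round_tin',np.array((484,219))/1.5625,sat=sat))
E
```

```text
7.75 [ 0.4657 -0.2956  0.0941] 0.06432037247720049
(array([ 0.5962, -0.1283,  9.0578]), np.float64(0.958404873996123), [np.int64(291), np.int64(122), np.int64(37), np.int64(37), 1090])
(array([ 0.5976, -0.1284,  8.2817]), np.float64(0.9319610899123986), [np.int64(291), np.int64(121), np.int64(38), np.int64(38), 1119])
```

View pics/w3b.png

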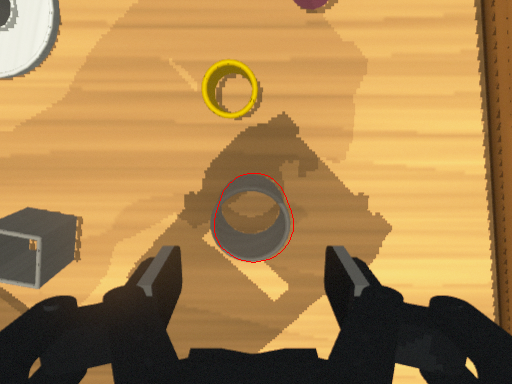

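The model outline (red) sits on round_medium at (252,217), so the estimate holds. I descend, grip and lift.

Request:
drive_tool --offset '[[-0.03,0,0.6],[0,0,0.7],[0,0,0.6],[0,0,0.2],[0,0,0],[0,0,0],[0,0,0],[0,0,0],[0,0,-0.5],[0,0,-1]]' --turn '[[0,0,0],[0,0,0],[0,0,0],[0,0,0],[0,0,0],[0,0,0],[0,0,0],[0,0,0],[0,0,0],[0,0,0]]' --hand '[0.75,0.75,0.75,0.75,0,0,0,0,0,0]'

```text
time_s: 9.1
position: [0.4634, -0.2959, 0.0699]
tool_rot: [[1.0, 0.0, -0.002], [0.0, -1.0, 0.002], [-0.002, -0.002, -1.0]]
ft_force: [0.7, -0.1, -0.1]
grip_width: 0.0479
gripper_force: 26.0
```

Request:
drive_tool --offset '[[0,0,-1],[0.5,-0.6,-0.2],[0.7,-0.9,0],[0.7,-0.9,0],[0.7,-0.9,0],[0.69,-0.9,0],[0,0,0],[0,0,0],[0,0,0],[0,0,0]]' --turn '[[0,0,0],[0,0,0],[0,0,0],[0,0,0],[0,0,0],[0,0,0],[0,0,0],[0,0,0],[0,0,0],[0,0,0]]' --hand '[0,0,0,0,0,0,0,0,0,0]'

```text
time_s: 10.35
position: [0.5952, -0.1292, 0.1182]
tool_rot: [[1.0, -0.001, -0.0], [-0.001, -1.0, -0.0], [-0.0, 0.0, -1.0]]
ft_force: [-0.1, -0.8, -0.2]
grip_width: 0.0477
gripper_force: 26.0
```

```bash
python3 - <<'E'
from h import *
s=observe();print(s['time_s'],s['position'],s['grip_width'])
c=camera_info('wrist');im=get_image('wrist');cv2.imwrite('pics/w4.png',im)
for n,p,z0 in (('round_medium',[*s['position'][:2],0],s['position'][2]-.010),('round_tin',[.596,-.128,0],0),('round_small',[.596,-.128,0],.002)):
  h=hull(c,n,p,z0);cv2.polylines(im,[h.astype(np.int32)],True,(0,0,255));
cv2.imwrite('pics/w4b.png',im)
E
```

```text
10.35 [ 0.5952 -0.1292  0.1182] 0.04771586585246118
```

View pics/w4b.png

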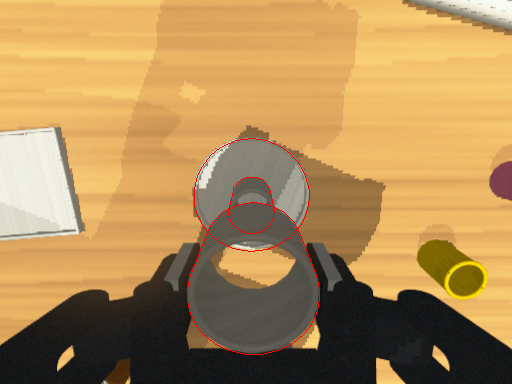

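The outlines of the held round_medium, round_small and the tin all fit, and the held cutter lines up over round_small. I lower and release.

Request:
drive_tool --offset '[[0.02,-0.03,0.5],[0,0,0.7],[0,0,0.6],[0,0,0.5],[0,0,0.24],[0,0,0.1],[0,0,0],[0,0,0],[0,0,0],[0,0,0]]' --turn '[[0,0,0],[0,0,0],[0,0,0],[0,0,0],[0,0,0],[0,0,0],[0,0,0],[0,0,0],[0,0,0],[0,0,0]]' --hand '[0,0,0,0,0,0,0,0.75,0.75,0.75]'

```text
time_s: 11.65
position: [0.5964, -0.1272, 0.0128]
tool_rot: [[1.0, 0.0, 0.0], [0.0, -1.0, -0.0], [0.0, 0.0, -1.0]]
ft_force: [-0.1, -0.4, -0.3]
grip_width: 0.0642
gripper_force: 0.0
```

Request:
drive_tool --offset '[[0,0,0],[0,0,-0.5],[0,0,-1],[0,0,-1],[-0.4,-0.8,0],[-0.4,-0.8,0],[-0.4,-0.8,0],[-0.4,-0.8,0],[-0.4,-0.8,0],[-0.4,-0.8,0]]' --turn '[[0,0,0],[0,0,0],[0,0,0],[0,0,0],[0,0,0],[0,0,0],[0,0,0],[0,0,0],[0,0,0],[0,0,0]]' --hand '[0.75,0.75,0.75,0.75,1,1,1,1,1,1]'

```text
time_s: 12.9
position: [0.4997, 0.0658, 0.1126]
tool_rot: [[1.0, 0.0, 0.0], [0.0, -1.0, 0.0], [0.0, -0.0, -1.0]]
ft_force: [0.5, -0.4, -0.2]
grip_width: 0.0854
gripper_force: 0.0
```

Request:
drive_tool --offset '[[-0.4,-0.8,0],[-0.4,-0.8,0],[-0.4,-0.7,0],[0,0,0],[0,0,0],[0,0,0],[0,0,0],[0,0,0],[0,0,0],[0,0,0]]' --turn '[[0,0,0],[0,0,0],[0,0,0],[0,0,0],[0,0,0],[0,0,0],[0,0,0],[0,0,0],[0,0,0],[0,0,0]]' --hand '[1,1,1,1,1,1,1,1,1,1]'

```text
time_s: 14.15
position: [0.4522, 0.1568, 0.1125]
tool_rot: [[1.0, 0.0, -0.0], [0.0, -1.0, 0.0], [-0.0, -0.0, -1.0]]
ft_force: [1.6, 0.7, -0.8]
grip_width: 0.0853
gripper_force: 0.0
```

```bash
python3 - <<'E'
from h import *
s=observe();print(s['time_s'],s['position'],s['grip_width'])
c=camera_info('wrist');im=get_image('wrist');cv2.imwrite('pics/w5.png',im)
h=hull(c,'round_large',[.4515,.158,0]);cv2.polylines(im,[h.astype(np.int32)],True,(0,0,255));
ct=camera_info('top');it=get_image('top');cv2.imwrite('pics/t5.png',it)
crop=cv2.resize(it[100:180,180:350],None,fx=3,fy=3,interpolation=cv2.INTER_CUBIC)
out=np.zeros((384+240,512,3),np.uint8);out[:384]=im;out[384:,:510]=crop
cv2.imwrite('pics/w5b.png',out[24:])
E
```

```text
14.15 [0.4522 0.1568 0.1125] 0.08534347245994994
```

View pics/w5b.png

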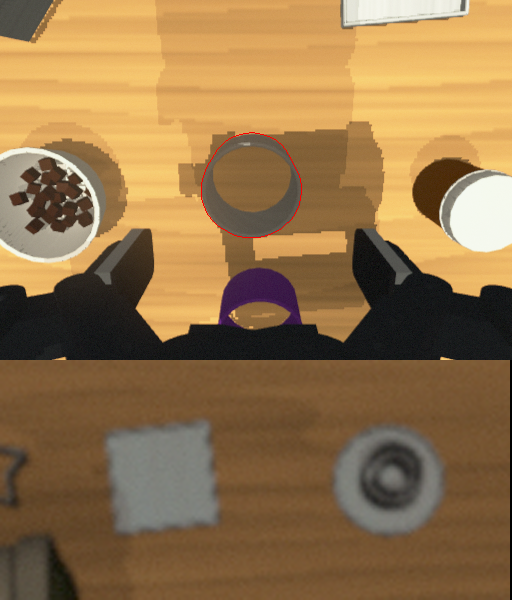

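The red outline fits round_large at (252,205). The top-view crop shows the first two cutters concentric in the round tin. I descend, grip and lift.

Request:
drive_tool --offset '[[-0.02,-0.03,0.6],[0,0,0.7],[0,0,0.7],[0,0,0.5],[0,0,0.16],[0,0,0],[0,0,0],[0,0,0],[0,0,0],[0,0,-0.5]]' --turn '[[0,0,0],[0,0,0],[0,0,0],[0,0,0],[0,0,0],[0,0,0],[0,0,0],[0,0,0],[0,0,0],[0,0,0]]' --hand '[1,1,1,1,1,0,0,0,0,0]'

```text
time_s: 15.5
position: [0.4508, 0.1579, 0.0257]
tool_rot: [[1.0, 0.0, -0.002], [0.0, -1.0, -0.0], [-0.002, 0.0, -1.0]]
ft_force: [-0.2, 0.4, -0.1]
grip_width: 0.0659
gripper_force: 28.3
```

Request:
drive_tool --offset '[[0,0,-1],[0,0,-1],[0.4,0.8,-0.2],[0.5,1,0],[0.5,1,0],[0.5,1,0],[0.5,1,0],[0.5,1,0],[0.5,0.9,0],[0.21,0.46,0]]' --turn '[[0,0,0],[0,0,0],[0,0,0],[0,0,0],[0,0,0],[0,0,0],[0,0,0],[0,0,0],[0,0,0],[0,0,0]]' --hand '[0,0,0,0,0,0,0,0,0,0]'

```text
time_s: 16.75
position: [0.5964, -0.13, 0.1138]
tool_rot: [[1.0, -0.001, -0.0], [-0.001, -1.0, 0.0], [-0.0, -0.0, -1.0]]
ft_force: [0.7, 0.0, -0.8]
grip_width: 0.0662
gripper_force: 28.3
```

```bash
python3 - <<'E'
from h import *
s=observe();print(s['time_s'],s['position'],s['grip_width'])
go(.596,-.128,.0082,0)
c=camera_info('wrist');im=get_image('wrist');cv2.imwrite('pics/w6.png',im)
for n,p,z0 in (('round_large',[*s['position'][:2],0],s['position'][2]-.006),('round_tin',[.596,-.128,0],0),('round_medium',[.596,-.128,0],.002)):
  h=hull(c,n,p,z0);cv2.polylines(im,[h.astype(np.int32)],True,(0,0,255));
cv2.imwrite('pics/w6b.png',im)
E
```

```text
16.75 [ 0.5964 -0.13    0.1138] 0.06616926825737725
shift [-0.0091 -0.0488  2.6397] turn_z -0.0088821186496083 yaw -0.0532927118976498
```

View pics/w6b.png

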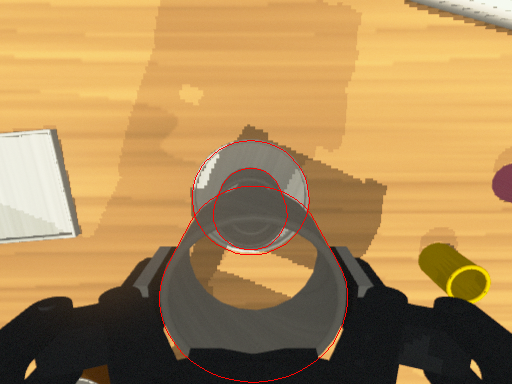

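The held round_large and the nest match the model outlines. I lower it with a slow finish, then check the force.

Request:
drive_tool --offset '[[0,-0.05,0.5],[0,0,0.7],[0,0,0.6],[0,0,0.4],[0,0,0.2],[0,0,0.1],[0,0,0.06],[0,0,0.04],[0,0,0.03],[0,0,0]]' --turn '[[0,0,0],[0,0,0],[0,0,0],[0,0,0],[0,0,0],[0,0,0],[0,0,0],[0,0,0],[0,0,0],[0,0,0]]' --hand '[0,0,0,0,0,0,0,0,0,0]'

```text
time_s: 18.05
position: [0.596, -0.1263, 0.009]
tool_rot: [[1.0, 0.0, 0.0], [0.0, -1.0, -0.0], [0.0, 0.0, -1.0]]
ft_force: [-0.1, -0.5, -1.5]
grip_width: 0.0656
gripper_force: 28.3
```

Request:
drive_tool --offset '[[0,0,0.02],[0,0,0],[0,0,0],[0,0,0],[0,0,0],[0,0,-0.3],[0,0,-0.8],[0,0,-1],[-0.5,0.05,-0.4],[-0.8,0.1,0]]' --turn '[[0,0,0],[0,0,0],[0,0,0],[0,0,0],[0,0,0],[0,0,0],[0,0,0],[0,0,0],[0,0,0],[0,0,0]]' --hand '[0,1,1,1,1,1,1,1,0.65,0.65]'

```text
time_s: 19.3
position: [0.5444, -0.1326, 0.1103]
tool_rot: [[1.0, 0.001, 0.004], [0.001, -1.0, -0.002], [0.004, 0.002, -1.0]]
ft_force: [0.4, -0.5, -0.8]
grip_width: 0.0554
gripper_force: 0.0
```

Request:
drive_tool --offset '[[-0.8,0.1,0],[-0.8,0.1,0],[-0.8,0.1,0],[-0.15,0,0],[0,0,0],[0,0,0],[0,0,0],[0,0,0],[0,0,0],[0,0,0]]' --turn '[[0,0,0],[0,0,0],[0,0,0],[0,0,0],[0,0,0.9],[0,0,0.85],[0,0,0],[0,0,0],[0,0,0],[0,0,0]]' --hand '[0.65,0.65,0.65,0.65,0.65,0.65,0.65,0.65,0.65,0.65]'

```text
time_s: 20.55
position: [0.442, -0.1444, 0.1082]
tool_rot: [[0.983, -0.181, 0.0], [-0.181, -0.983, -0.0], [0.0, 0.0, -1.0]]
ft_force: [0.0, -0.5, 0.2]
grip_width: 0.0555
gripper_force: 0.0
```

```bash
python3 - <<'E'
from h import *
s=observe();print(s['time_s'],s['position'],s['grip_width'])
c=camera_info('wrist');im=get_image('wrist');cv2.imwrite('pics/w7.png',im)
px=proj(c,np.array([[.442,-.145,.022]]))[0]
for sat in(80,100): p,i,st=fit(c,im,'square_small',px,yaw=np.radians(-10),sat=sat,r=40);print(p,i,st)
h=hull(c,'square_small',[.442,-.145,np.radians(-10.5)]);cv2.polylines(im,[h.astype(np.int32)],True,(0,0,255));
it=get_image('top');cv2.imwrite('pics/t7.png',it)
crop=cv2.resize(it[100:180,180:350],None,fx=3,fy=3,interpolation=cv2.INTER_CUBIC)
out=np.zeros((384+240,512,3),np.uint8);out[:384]=im;out[384:,:510]=crop
cv2.imwrite('pics/w7b.png',out[24:])
go(.442,-.145,.012,-10.5)
E
```

```text
20.55 [ 0.442  -0.1444  0.1082] 0.055469604533127714
[  0.4424  -0.1432 -11.2155] 0.9744996893257326 [np.int64(223), np.int64(177), np.int64(58), np.int64(66), 2482]
[  0.4426  -0.1431 -11.9769] 0.9815159800679615 [np.int64(223), np.int64(176), np.int64(58), np.int64(67), 2582]
shift [0.0031 0.0153 2.4033] turn_z 0.007103641010078062 yaw -10.457378153939532
```

View pics/w7b.png

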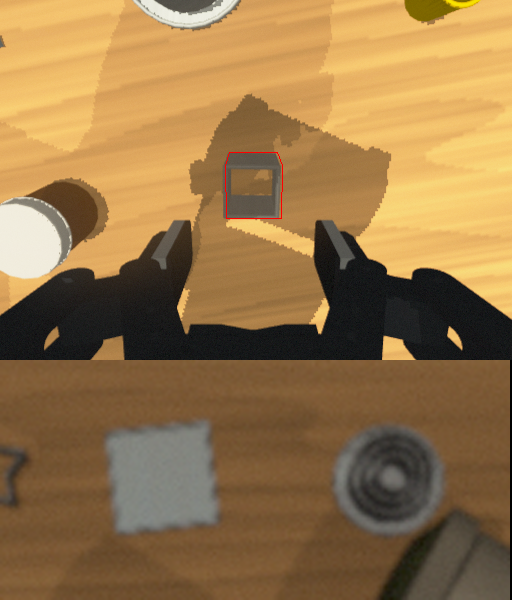

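The round nest now shows three concentric rings in its tin. The wrist fit for square_small gives (0.4425,-0.1433) and yaw -11.5°. I grip it, turn and carry.

Request:
drive_tool --offset '[[0,-0.03,0.6],[0,0,0.7],[0,0,0.7],[0,0,0.4],[0,0,0],[0,0,0],[0,0,0],[0,0,0],[0,0,0],[0,0,-0.5]]' --turn '[[0,0,0.15],[0,0,0],[0,0,0],[0,0,0],[0,0,0],[0,0,0],[0,0,0],[0,0,0],[0,0,0],[0,0,0]]' --hand '[0.65,0.65,0.65,0.65,0,0,0,0,0,0]'

```text
time_s: 21.9
position: [0.4416, -0.1429, 0.0317]
tool_rot: [[0.98, -0.197, -0.002], [-0.197, -0.98, 0.001], [-0.002, -0.001, -1.0]]
ft_force: [-0.1, 0.0, -0.6]
grip_width: 0.0353
gripper_force: 29.7
```

Request:
drive_tool --offset '[[0,0,-1],[0,0,-1],[0,0,0],[0.6,-0.6,0],[0.8,-0.9,0],[0.8,-0.9,0],[0.8,-0.9,0],[0.8,-0.8,0],[0.57,-0.58,0],[0,0,0]]' --turn '[[0,0,-0.86],[0,0,-0.86],[0,0,-0.86],[0,0,0],[0,0,0],[0,0,0],[0,0,0],[0,0,0],[0,0,0],[0,0,0]]' --hand '[0,0,0,0,0,0,0,0,0,0]'

```text
time_s: 23.15
position: [0.6037, 0.0575, 0.1117]
tool_rot: [[0.997, 0.074, -0.0], [0.074, -0.997, 0.0], [0.0, -0.0, -1.0]]
ft_force: [0.2, -0.6, -0.4]
grip_width: 0.0356
gripper_force: 29.6
```

```bash
python3 - <<'E'
from h import *
s=observe();print(s['time_s'],s['position'],s['grip_width'])
c=camera_info('wrist');im=get_image('wrist');cv2.imwrite('pics/w8.png',im)
for y in (4,6):
  h=hull(c,'square_tin',[.6035,.056,np.radians(y)]);cv2.polylines(im,[h.astype(np.int32)],True,(0,0,255) if y==4 else (0,255,0));
h=hull(c,'square_small',[*s['position'][:2],np.radians(4)],s['position'][2]-.012);cv2.polylines(im,[h.astype(np.int32)],True,(255,0,0));
cv2.imwrite('pics/w8b.png',im)
go(.6035,.056,.014,4)
E
```

```text
23.15 [0.6037 0.0575 0.1117] 0.035648114714697254
shift [0.0152 0.0128 2.4428] turn_z 0.03109854400308132 yaw 4.186591264018488
```

View pics/w8b.png

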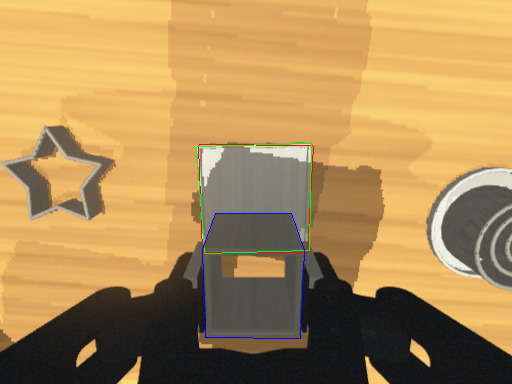

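The held square_small (blue) is in line with the tin outline, and the tin's yaw is about 4–5°. I lower and release it, then travel to square_large.

Request:
drive_tool --offset '[[0.02,0.01,0.6],[0,0,0.7],[0,0,0.6],[0,0,0.4],[0,0,0.14],[0,0,0],[0,0,0],[0,0,0],[0,0,0],[0,0,-0.3]]' --turn '[[0,0,0],[0,0,0],[0,0,0],[0,0,0],[0,0,0],[0,0,0],[0,0,0],[0,0,0],[0,0,0],[0,0,0]]' --hand '[0,0,0,0,0,0,0.65,0.65,0.65,0.65]'

```text
time_s: 24.45
position: [0.6035, 0.0557, 0.0264]
tool_rot: [[0.997, 0.072, -0.002], [0.072, -0.997, 0.0], [-0.002, -0.0, -1.0]]
ft_force: [-0.3, 0.1, 0.2]
grip_width: 0.0557
gripper_force: 0.0
```

Request:
drive_tool --offset '[[0,0,-1],[0,0,-1],[0,-0.6,-0.2],[0.03,-1,0],[0.03,-1,0],[0.03,-1,0],[0.03,-1,0],[0.03,-1,0],[0.03,-1,0],[0,0,0]]' --turn '[[0,0,0],[0,0,0],[0,0,0],[0,0,0],[0,0,0],[0,0,0],[0,0,0],[0,0,0],[0,0,0],[0,0,-1]]' --hand '[0.65,0.65,1,1,1,1,1,1,1,1]'

```text
time_s: 25.7
position: [0.5915, 0.3223, 0.1152]
tool_rot: [[0.983, 0.181, 0.001], [0.181, -0.983, 0.001], [0.001, -0.001, -1.0]]
ft_force: [-0.1, -1.4, 0.5]
grip_width: 0.0852
gripper_force: 0.0
```

Request:
drive_tool --offset '[[0,0,0],[0,0,0],[0,0,0],[0,0,0],[0,0,0],[0,0,0],[0,0,0],[0,0,0],[0,0,0],[0,0,0]]' --turn '[[0,0,-1],[0,0,-1],[0,0,-1],[0,0,-1],[0,0,-1],[0,0,-1],[0,0,-0.3],[0,0,0],[0,0,0],[0,0,0]]' --hand '[1,1,1,1,1,1,1,1,1,1]'

```text
time_s: 26.95
position: [0.5922, 0.3195, 0.1146]
tool_rot: [[0.671, 0.742, -0.0], [0.742, -0.671, -0.0], [-0.0, -0.0, -1.0]]
ft_force: [-0.7, -0.3, -0.0]
grip_width: 0.0852
gripper_force: 0.0
```

```bash
python3 - <<'E'
from h import *
s=observe();print(s['time_s'],s['position'],s['grip_width'],s['q'])
c=camera_info('wrist');im=get_image('wrist');cv2.imwrite('pics/w9.png',im)
px=proj(c,np.array([[.592,.321,.022]]))[0]
for sat in(80,100):
  p,i,st=fit(c,im,'square_large',px,yaw=np.radians(48),sat=sat,r=50);print(p,i,st)
h=hull(c,'square_large',[p[0],p[1],np.radians(p[2])]);cv2.polylines(im,[h.astype(np.int32)],True,(0,0,255));
it=get_image('top');cv2.imwrite('pics/t9.png',it)
crop=cv2.resize(it[100:180,180:350],None,fx=3,fy=3,interpolation=cv2.INTER_CUBIC)
out=np.zeros((384+240,512,3),np.uint8);out[:384]=im;out[384:,:510]=crop
cv2.imwrite('pics/w9b.png',out[24:])
go(p[0],p[1],.0065,p[2])
E
```

```text
26.95 [0.5922 0.3195 0.1146] 0.08515612077679022 [18.2914 39.3638 62.5655 -0.0006 78.0725 60.4198]
[ 0.5919  0.321  51.0324] 0.9841427827365027 [np.int64(203), np.int64(158), np.int64(95), np.int64(98), 4288]
[ 0.5919  0.3212 50.8283] 0.9856102100505185 [np.int64(202), np.int64(157), np.int64(96), np.int64(99), 4528]
shift [ 0.0255 -0.0341  2.7007] turn_z -0.49034666388916764 yaw 47.88619646974209
```

View pics/w9b.png

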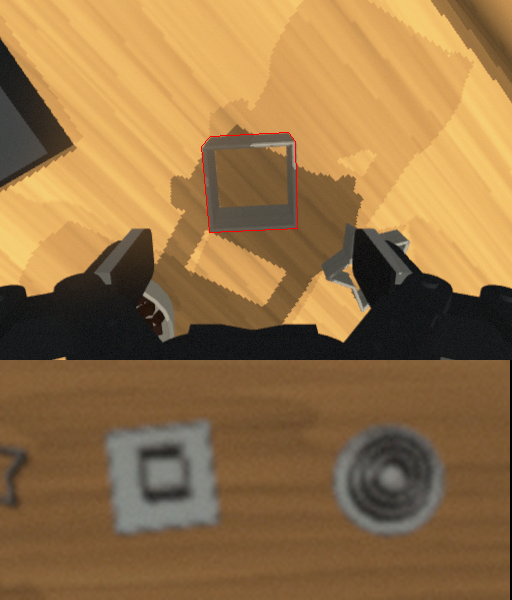

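square_small stands in line in its tin. square_large fits at (0.592,0.321) with yaw 51°, and the star stays clear of the fingers. I grip, lift and turn back.

Request:
drive_tool --offset '[[0.03,-0.03,0.6],[0,0,0.7],[0,0,0.7],[0,0,0.5],[0,0,0.2],[0,0,0],[0,0,0],[0,0,0],[0,0,0],[0,0,-0.5]]' --turn '[[0,0,-0.5],[0,0,0],[0,0,0],[0,0,0],[0,0,0],[0,0,0],[0,0,0],[0,0,0],[0,0,0],[0,0,0]]' --hand '[1,1,1,1,1,0,0,0,0,0]'

```text
time_s: 28.3
position: [0.5913, 0.3209, 0.0255]
tool_rot: [[0.631, 0.776, -0.003], [0.776, -0.631, -0.001], [-0.003, -0.002, -1.0]]
ft_force: [0.0, -0.0, -0.8]
grip_width: 0.0595
gripper_force: 27.7
```

Request:
drive_tool --offset '[[0,0,-1],[0,0,-1],[0,0,-0.2],[0,0,0],[0,0,0],[0,0,0],[0,0,0],[0,0,0],[0,0,0],[0,0,0]]' --turn '[[0,0,0.75],[0,0,1],[0,0,1],[0,0,1],[0,0,1],[0,0,1],[0,0,1],[0,0,1],[0,0,0],[0,0,0]]' --hand '[0,0,0,0,0,0,0,0,0,0]'

```text
time_s: 29.55
position: [0.5921, 0.3212, 0.1145]
tool_rot: [[0.997, 0.079, -0.0], [0.079, -0.997, -0.0], [-0.0, 0.0, -1.0]]
ft_force: [-0.3, -0.4, -0.4]
grip_width: 0.0596
gripper_force: 27.7
```

Request:
drive_tool --offset '[[-0.02,0.6,0],[-0.03,1,0],[-0.03,1,0],[-0.03,1,0],[-0.03,1,0],[-0.03,1,0],[-0.03,1,0],[0,0,0],[0,0,0],[0,0,0]]' --turn '[[0,0,0],[0,0,0],[0,0,0],[0,0,0],[0,0,0],[0,0,0],[0,0,0],[0,0,0],[0,0,0],[0,0,0]]' --hand '[0,0,0,0,0,0,0,0,0,0]'

```text
time_s: 30.8
position: [0.6042, 0.0581, 0.1146]
tool_rot: [[0.997, 0.078, -0.0], [0.078, -0.997, 0.0], [-0.0, -0.0, -1.0]]
ft_force: [-0.3, -0.2, -1.7]
grip_width: 0.0598
gripper_force: 27.7
```

```bash
python3 - <<'E'
from h import *
s=observe();print(s['time_s'],s['position'],s['grip_width'])
c=camera_info('wrist');im=get_image('wrist');cv2.imwrite('pics/w10.png',im)
for n,p,z in (('square_tin',(.6035,.056),0),('square_small',(.6035,.056),.002),('square_large',s['position'][:2],s['position'][2]-.006)):
  h=hull(c,n,[*p,np.radians(4.5)],z);cv2.polylines(im,[h.astype(np.int32)],True,(0,0,255));
cv2.imwrite('pics/w10b.png',im)
go(.6035,.056,.0085,4.5)
E
```

```text
30.8 [0.6042 0.0581 0.1146] 0.05977804153341093
shift [-0.0244  0.0534  2.6509] turn_z -0.0017772846502071005 yaw 4.489336292098757
```

View pics/w10b.png

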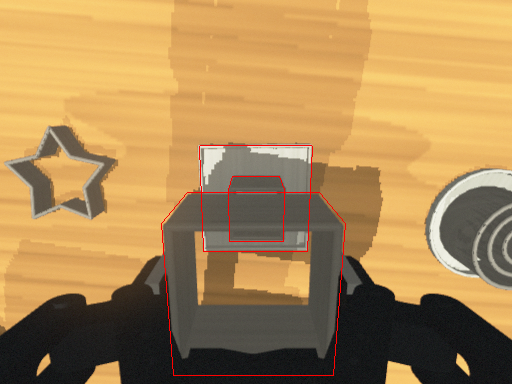

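square_large is in line over square_small. I lower it slowly, open and withdraw.

Request:
drive_tool --offset '[[-0.02,0.05,0.5],[0,0,0.7],[0,0,0.6],[0,0,0.4],[0,0,0.25],[0,0,0.1],[0,0,0.06],[0,0,0.04],[0,0,0.02],[0,0,0]]' --turn '[[0,0,0],[0,0,0],[0,0,0],[0,0,0],[0,0,0],[0,0,0],[0,0,0],[0,0,0],[0,0,0],[0,0,0]]' --hand '[0,0,0,0,0,0,0,0,0,0]'

```text
time_s: 32.1
position: [0.6041, 0.0553, 0.0094]
tool_rot: [[0.997, 0.077, 0.002], [0.077, -0.997, -0.0], [0.002, 0.0, -1.0]]
ft_force: [-3.7, -0.5, 9.6]
grip_width: 0.0597
gripper_force: 28.9
```

Request:
drive_tool --offset '[[0,0,0],[0,0,0],[0,0,0],[0,0,0],[0,0,-0.3],[0,0,-0.8],[0,0,-1],[-0.5,0,-1],[-1,0,-0.3],[-1,0,0]]' --turn '[[0,0,0],[0,0,0],[0,0,0],[0,0,0],[0,0,0],[0,0,0],[0,0,0],[0,0,0],[0,0,0],[0,0,0]]' --hand '[1,1,1,1,1,1,1,1,1,1]'

```text
time_s: 33.35
position: [0.5035, 0.0476, 0.1456]
tool_rot: [[0.997, 0.077, 0.003], [0.077, -0.997, -0.0], [0.003, 0.001, -1.0]]
ft_force: [0.8, 0.4, -0.6]
grip_width: 0.0856
gripper_force: 0.0
```

```bash
python3 - <<'E'
from h import *
s=observe();print(s['time_s'],s['position'],s['grip_width'])
a=get_image('side');b=get_image('wrist');cv2.imwrite('pics/s11.png',a)
crop=cv2.resize(a[140:250,160:280],None,fx=3,fy=3,interpolation=cv2.INTER_CUBIC)
out=np.zeros((384,800,3),np.uint8);out[:330,:360]=crop;out[:,360:]=b[:,36:476]
cv2.imwrite('pics/w11b.png',out)
E
```

```text
33.35 [0.5035 0.0476 0.1456] 0.08555466908293545
```

View pics/w11b.png

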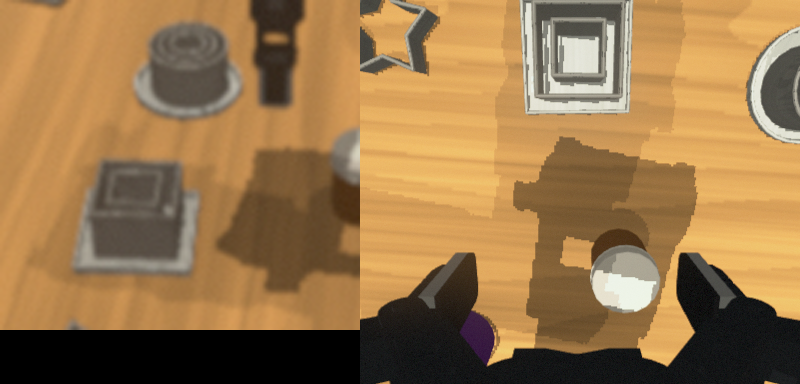

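Both nests stand upright and concentric in their tins, with the rims level. The squares line up with their tin, and the gripper is clear. I hand in.

```bash
python3 -c "
from rig import env
print(env.close_job())"
```

```text
the job is handed in; nothing more can be done
None
```

All five cutters are nested in their tins, three round and two square, and the job was handed in at about 33 s; the final pictures show both nests upright and centred, but no verdict came back.

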